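Clear a sprung plate clamp and hold it open

TASK

Get the plate clamp ready to be loaded: a bottle and a petri dish stand in the path of its swing arm. Put the bottle upright on the floor of the deep tray and the dish flat on the floor of the shallow tray, and leave everything else where it is. Then take the swing arm by its upright post, turn it against its spring all the way to its stop, and finish with the gripper still holding it there: do not let go.

Things in the scene. Friction and masses are not known exactly. Their poses are not given: they have to be found in the camera images.
- bottle_mid (a point): Centre (half-way up) of the loose white plastic reagent bottle in the arm's path: body 50 mm across up to 95 mm, screw cap 30 mm across from there to the top at 115 mm; the point is 57.5 mm above its underside. Stands upright, z axis up, 0.18 to 0.37 kg, 25 mm or more clear of the dish beside it. Goes into tray_a.
- dish_mid (a point): Centre (half-way up) of the loose petri dish in the arm's path: a closed flat disc 53 to 56 mm across and 15 mm high, lying flat, z axis up, about 20 g; the point is 7.5 mm above its underside. Goes into tray_b.
- tray_a: Deep plain grey open tray fixed to the worktop, 108 x 108 mm outside, rim 45 mm above the worktop, walls and floor 3 mm thick, empty. Origin: centre of its underside, z up, x and y along its sides. The two trays may stand either way round at the left and the right of the clamp.
- tray_b: Shallow plain grey open tray fixed to the worktop, 108 x 108 mm outside, rim 11 mm above the worktop, walls and floor 3 mm thick, empty. Origin and axes as for tray_a.
- clamp_pivot (a point): On the upright pivot axis of the plate clamp, 80 mm above the worktop (its hardware ends at 45 mm). Clamp fixed to the worktop: base 84 x 84 x 8 mm round the pivot; a fixed jaw 32 mm high reaches 113 mm along the clamp's +y; the low swing arm (9 to 27 mm high, 18 mm wide) lies beside it at rest, along +y. The analyser's tall black frame stands close by, behind and to the right: keep clear.
- clamp_post (a point): Point on the axis of the round upright steel post at the end of the swing arm, 80 mm above the worktop and 140 mm from the pivot axis; it moves with the arm. The post is 14 mm across from 31 to about 92 mm, with a 17 mm wide button on top that ends 102 mm above the worktop.
- swing_arm (a joint): Turn of the swing arm in rad, 0 at rest against the fixed jaw, growing anticlockwise seen from above (from the clamp's +y towards its -x) to the stop at 1.5. A spring turns it back to 0 whenever it is let go; at the post it takes about 1.5 N to start it and 6 N at the stop.
- kept_bottle_mid (a point): Centre of a small brown bottle to the right, out of the arm's path, 44 mm across, 88 mm high. Leave it.
- kept_dish_mid (a point): Centre of another petri dish, to the right, out of the arm's path, 56 mm across, 15 mm high. Leave it.
- timer_mid (a point): Bench timer lying flat, 68 x 62 x 19 mm. Leave it.
- big_bottle_mid (a point): Centre of the large bottle well behind the clamp, 56 mm across, 145 mm high. Leave it.
- marker_mid (a point): Marker pen lying behind the clamp, 132 mm long, 13 mm high. Leave it.
Not all that is in view belongs to the job. What is shaped like the part that bears bottle_mid but blue, pink or purple is not meant.

How it is judged:
By the outcome, as a careful person would: the job done as asked, in the order asked, and still so for the second after the job is handed in, while the arm keeps its last pose, push and grip.
It also fails if it takes over 72 s, if anything falls off the work surface, if the arm or the gripper's body presses on something with over 40 N, if the wrist force passes 120 N, or if a joint passes its speed limit or range.

ROBOT

A 7-joint arm with a two-finger parallel gripper is mounted at the origin on a cart in front of the work surface, level with it; the furniture and walls round the work are solid. World frame = base frame: x ahead of the robot, y to its left, z up, the work surface at z = 0. Lengths are in m, angles in degrees, forces in N, time in s.
With the tool pointing down it reaches from about 0.4 to 0.85 m from the base axis. Payload 4.4 kg.
Tool frame: the origin (TCP) lies on the front face of the gripper's body, between the roots of the fingers; the fingertips stand 97 mm ahead of it and the grasp point (between the pads) lies grasp_offset ahead of it (grasp_offset is the distance from the TCP to the grasp point, in m); z points along the fingers, y is the line along which they close (so a half turn about z gives the same grasp; the last joint's range is limited). The gripper opens to 94 mm and grips with 3 to 60 N. Pads are 16 mm wide; open, the fingers measure 119 mm over their backs; the gripper's body (75 mm by 177 mm) begins 78 mm behind the grasp point.
Start: joints at [-69.66, 36.005, 2.206, 86.941, -1.547, 57.084, -1.146], TCP at [0.265, 0.593, 0.303] pointing down, gripper open.
Joint ranges: [-175.42, 175.42], [-21.48, 121.26], [-71.46, 75.88], [10.55, 141.38], [-63.04, 243.04], [13.31, 113.54], [-168.57, 168.57]. Speed limits (degrees/s): [147.25, 147.25, 180, 180, 180, 180, 180].

INTERFACE

Orientations are given as [roll, pitch, yaw] about the fixed x, y, z axes, in that order (R = Rz(yaw) Ry(pitch) Rx(roll)).
In Python, from workcell import * gives the robot as it stands.
- The arm moves only by the tool arm_command, never from a script. Its argument "targets" is a list of rows, each an object with "translation": the shift along the world's x, y, z in cm, a list of three; "spin": the turn about the world's z in units of 6 degrees (1.0 is 6 degrees); "grip": the finger opening in cm, from 0 to 9.4. In form: [{"translation": [x, y, z], "spin": spin, "grip": grip}, ...]. A call has 1 to 12 rows; each row is the pose to reach, as a shift and turn from the pose commanded when the call began; what a row does not reach only later rows make up. A row lasts 1/12 s, in which the tool goes at most 41.7 mm and 7.16 degrees, less where a joint would pass 70% of its speed; a pose out of reach is approached as far as the arm can. A call with a gripper value outside its range is refused whole. The fingers move at their own pace and stop on an object; the grip force is fixed at half the most. Time passes only in rows, so rows that repeat a pose let the fingers close. It gives the time, the measured TCP pose, the force, the opening and the grip force at its end, in the units of the state.
- observe(): the state, without advancing time (a new reading comes with each control period).
- read_camera(name): name is "scene" or "top" or "wrist"; returns a dict with "color" (480x640x3 uint8, red, green, blue), "intrinsics" (3x3 intrinsics, pixels), "camera_from_world" (4x4, takes a point from world to camera coordinates). Camera axes: x right, y down, z forward; pixel columns grow to the right and rows downward; lengths in m; the calibration is good to about 2 mm. A picture is of the moment at which its call begins. There is no depth.
- finish_job(): hands the job in; it is judged then, once.
Trained networks look in the newest picture that a camera, given by its name, has taken for a name from the list of things; names that differ only in an ending like _2 or _b are one class to them, and where a whole thing is asked for, a point or a joint stands for the part that bears it (a point fixed in the world has none). Each returns a list of dicts, best first, with "conf" (0 to 1); they miss things now and then, are a little off and sometimes report something else, mostly with a low value. They report only what shows in the picture. A call takes as long as a camera call. They do not tell look-alikes from the thing itself.
- recognise(camera, thing): "position" ([column, row] in pixels, amid what is visible of it).
- masks_of(camera, thing): "mask" (480x640 bool, what is visible of it) and "position" ([column, row] in pixels, amid what is visible of it).
The state is a dict: "t": time; "joint_pos": joint angles; "joint_vel": joint speeds; "tau": joint torques, N m; "position": TCP position; "orientation": TCP orientation; "ft_force": force on the tool from outside, world axes, zero at the start; "moment": the same for the moment, N m; "gripper_width": finger opening in m; "grasp_force": force on a finger pad.
Only numpy, scipy, OpenCV 4.12 (cv2) and the standard library are available. Lean on these libraries where they do the work, as an engineer would, in place of code of your own. Each camera call takes 0.05 s, during which the arm holds its last target. There are 200 camera calls.

## Working session

There is one attempt and no reset: what is moved stays moved. The work goes in short steps, Python scripts to look and compute and a tool call to move; the robot and the scene stay as the last step left them, time stands still between calls to the robot, and variables do not carry over. Pictures are saved under pics/ and viewed, at most 10 in all, crops included, and the job is handed in when it is done.

Besides the shell and the picture viewer there is one more tool, called after "Call:" as a command line: name --argument value ..., lists and objects as JSON in quotes. arm_command: Moves the arm, as the interface text tells. Its arguments: {"type":"object","properties":{"targets":{"type":"array"}},"required":["targets"]}

```bash
ls; mkdir -p pics; cat > h.py <<'E'
from workcell import *
import numpy as np, cv2
def cam(n):
    c=read_camera(n); return c
def proj(c,p):
    q=c["camera_from_world"]@np.r_[p,1]; u=c["intrinsics"]@q[:3]; return u[:2]/u[2]
def ray(c,uv):
    T=np.linalg.inv(c["camera_from_world"]); d=T[:3,:3]@np.linalg.solve(c["intrinsics"],[uv[0],uv[1],1.]); return T[:3,3],d/np.linalg.norm(d)
def atz(c,uv,z):
    o,d=ray(c,uv); return o+d*(z-o[2])/d[2]
def tri(rs):
    A=np.zeros((3,3));b=np.zeros(3)
    for o,d in rs:
        P=np.eye(3)-np.outer(d,d);A+=P;b+=P@o
    x=np.linalg.solve(A,b); return x,[float(np.linalg.norm((np.eye(3)-np.outer(d,d))@(x-o))) for o,d in rs]
def save(c,n): cv2.imwrite(f"pics/{n}.png",c["color"][:,:,::-1])
E
python3 - <<'E'
from h import *
s=observe(); print({k:np.round(v,3) for k,v in s.items()}); 
C={}
for n in("scene","top"):
    C[n]=cam(n); save(C[n],n+"0")
    T=np.linalg.inv(C[n]["camera_from_world"]);print(n,T[:3,3].round(3),T[:3,2].round(2))
    for t in "bottle_mid dish_mid tray_a tray_b clamp_post clamp_pivot swing_arm kept_bottle_mid kept_dish_mid".split():
        print(n,t,[(round(r["conf"],2),np.round(r["position"]).tolist()) for r in recognise(n,t)[:5]])
E
```

```text
pics
{'t': np.float64(0.0), 'joint_pos': array([-69.659,  36.056,   2.202,  86.993,  -1.547,  57.082,  -1.147]), 'joint_vel': array([ 0.062, -0.035, -0.036, -0.022, -0.069, -0.04 ,  0.148]), 'tau': array([-0.0000e+00, -5.4972e+01,  1.1430e+00, -1.8663e+01, -5.2000e-02,
        2.4000e-02,  0.0000e+00]), 'position': array([0.265, 0.593, 0.302]), 'orientation': array([-1.79898e+02,  1.00000e-03,  1.55888e+02]), 'ft_force': array([-0.642,  0.188,  0.078]), 'moment': array([-0.022,  0.032, -0.019]), 'grasp_force': np.float64(0.0), 'gripper_width': np.float64(0.094)}
scene [0.325 1.05  0.853] [ 0.25 -0.71 -0.66]
scene bottle_mid [(0.81, [346.0, 267.0]), (0.78, [306.0, 408.0]), (0.6, [325.0, 374.0]), (0.59, [289.0, 256.0]), (0.39, [398.0, 204.0])]
scene dish_mid [(0.83, [367.0, 254.0])]
scene tray_a [(0.81, [337.0, 335.0]), (0.71, [387.0, 225.0]), (0.59, [364.0, 251.0]), (0.27, [346.0, 271.0])]
scene tray_b [(0.81, [337.0, 335.0]), (0.71, [387.0, 225.0]), (0.59, [364.0, 251.0]), (0.27, [346.0, 271.0])]
scene clamp_post [(0.62, [319.0, 259.0])]
scene clamp_pivot [(0.82, [318.0, 250.0])]
scene swing_arm [(0.89, [319.0, 257.0]), (0.43, [336.0, 336.0])]
scene kept_bottle_mid [(0.67, [404.0, 184.0])]
scene kept_dish_mid [(0.63, [322.0, 261.0]), (0.59, [397.0, 202.0])]
top [0.464 0.173 1.355] [ 0.13  0.02 -0.99]
top bottle_mid [(0.73, [179.0, 290.0]), (0.61, [295.0, 277.0]), (0.6, [150.0, 289.0]), (0.59, [298.0, 212.0])]
top dish_mid [(0.72, [338.0, 289.0]), (0.72, [297.0, 278.0])]
top tray_a [(0.81, [230.0, 286.0]), (0.65, [392.0, 301.0])]
top tray_b [(0.81, [230.0, 286.0]), (0.65, [392.0, 301.0])]
top clamp_post [(0.93, [324.0, 245.0])]
top clamp_pivot [(0.59, [336.0, 245.0])]
top swing_arm [(0.56, [319.0, 247.0])]
top kept_bottle_mid [(0.79, [464.0, 299.0])]
top kept_dish_mid [(0.77, [436.0, 303.0]), (0.4, [320.0, 246.0])]
```

View pics/scene0.png

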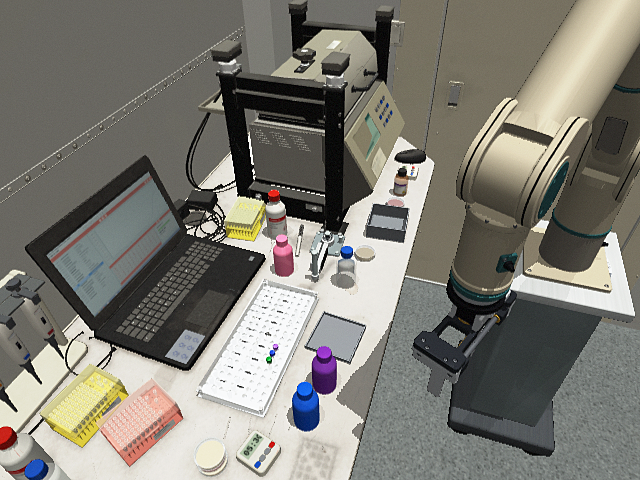

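View pics/top0.png

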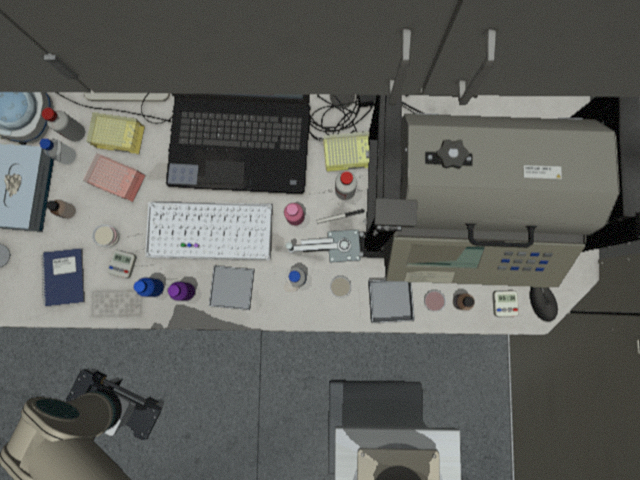

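The scene shows a white bottle with a blue cap at scene (346,267) / top (297,276). The look-alikes are pink (283,257), purple (324,370), blue (305,408) and the red-capped big bottle (276,215); top pixels are (293,213), (180,290), (148,287), (346,183). The kept brown bottle is at scene (401,182). The dish is at scene (367,254) / top (341,286), and its look-alikes are the kept dish at top (434,300) and one at (105,236). The deep tray is on the right, top (391,300), and the shallow one on the left, (232,287).

```bash
cat > m.py <<'E'
from h import *
C={n:cam(n) for n in("scene","top")}
def best(n,t,uv):
    r=[m for m in masks_of(n,t) if np.hypot(*(np.array(m["position"])-uv))<25]
    return r[0]["mask"] if r else None
def box(m): ys,xs=np.nonzero(m); return xs.min(),xs.max(),ys.min(),ys.max(),len(xs)
for t,a,b in (("bottle_mid",(346,267),(297,276)),("dish_mid",(367,254),(341,286)),("tray_a",(387,223),(391,300)),("tray_b",(337,336),(232,287)),("swing_arm",(319,257),(319,246)),("clamp_post",(320,240),(296,245))):
    R=[]
    for n,uv in(("scene",a),("top",b)):
        m=best(n,t,uv)
        if m is None: print(t,n,"none");continue
        (cx,cy),wh,an=cv2.minAreaRect(np.argwhere(m)[:,::-1].astype(np.float32))
        print(t,n,box(m),(round(cx),round(cy)),np.round(wh,1),round(an,1)); R.append(ray(C[n],(cx,cy)))
        if n=="top" and "tray" in t:
            for q in cv2.boxPoints(((cx,cy),wh,an)): print("   corner",atz(C[n],q,.045 if t=="tray_a" else .011).round(3))
    if len(R)==2: x,e=tri(R); print("  =>",x.round(4),np.round(e,4))
im=np.vstack([cv2.resize(C["scene"]["color"][190:300,250:420],None,fx=4,fy=4)[:,:640],cv2.resize(C["top"]["color"][225:310,270:430],None,fx=4,fy=4)])
im=cv2.resize(im,None,fx=.75,fy=.75); print(im.shape); save({"color":im},"crop1")
E
python3 m.py
```

```text
bottle_mid scene (np.int64(336), np.int64(356), np.int64(246), np.int64(288), 750) (346, 267) [42. 20.] 90.0
bottle_mid top (np.int64(286), np.int64(306), np.int64(267), np.int64(287), 334) (296, 277) [20.5 19.1] 45.0
  => [0.5302 0.2637 0.0521] [0.0007 0.0007]
dish_mid scene (np.int64(355), np.int64(375), np.int64(244), np.int64(260), 275) (365, 252) [16. 20.] 90.0
dish_mid top (np.int64(331), np.int64(350), np.int64(275), np.int64(295), 335) (340, 285) [20. 19.] 90.0
  => [0.5108 0.1468 0.0059] [0.0029 0.0029]
tray_a scene (np.int64(366), np.int64(408), np.int64(204), np.int64(242), 1335) (387, 222) [39.5 35.5] 9.5
tray_a top (np.int64(368), np.int64(414), np.int64(279), np.int64(322), 1796) (391, 300) [42.9 43.8] 86.2
   corner [0.526 0.079 0.045]
   corner [ 0.535 -0.034  0.045]
   corner [ 0.426 -0.04   0.045]
   corner [0.417 0.071 0.045]
  => [0.4761 0.0157 0.017 ] [0. 0.]
tray_b scene (np.int64(305), np.int64(364), np.int64(313), np.int64(363), 1831) (335, 336) [50.2 42.4] 20.2
tray_b top (np.int64(209), np.int64(253), np.int64(266), np.int64(308), 1643) (231, 287) [41.4 41.1] 5.7
   corner [0.455 0.495 0.011]
   corner [0.563 0.488 0.011]
   corner [0.554 0.378 0.011]
   corner [0.446 0.385 0.011]
  => [0.505  0.4386 0.0015] [0.0003 0.0003]
swing_arm scene (np.int64(311), np.int64(333), np.int64(231), np.int64(278), 502) (319, 254) [16.8 49.2] 22.6
swing_arm top (np.int64(286), np.int64(351), np.int64(238), np.int64(251), 519) (318, 244) [65. 13.] 0.0
  => [0.6196 0.207  0.0211] [0.0005 0.0005]
clamp_post scene (np.int64(311), np.int64(333), np.int64(231), np.int64(280), 498) (319, 254) [16.7 50.2] 23.2
clamp_post top none
(585, 480, 3)
```

View pics/crop1.png

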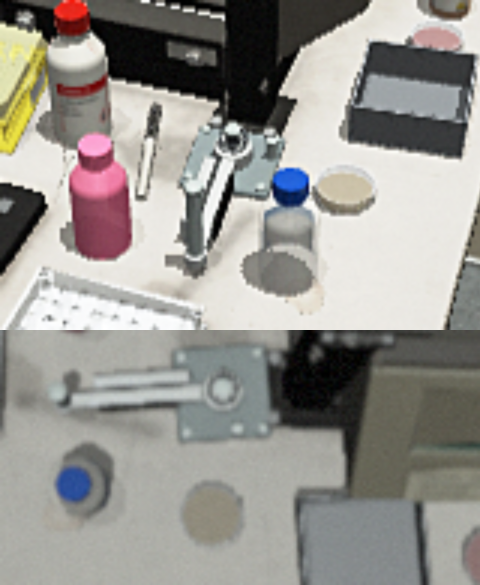

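The crop confirms both choices: the white bottle with the blue cap at (290,225) and the beige dish at (345,190), with the post top at (65,392) and the pivot at (222,388) in the lower half. I'll go above the bottle for a close look.

Call:
arm_command --targets '[{"translation":[26.5,-33,0],"spin":4,"grip":9.4},{"translation":[26.5,-33,0],"spin":4,"grip":9.4},{"translation":[26.5,-33,0],"spin":4,"grip":9.4},{"translation":[26.5,-33,0],"spin":4,"grip":9.4},{"translation":[26.5,-33,0],"spin":4,"grip":9.4},{"translation":[26.5,-33,0],"spin":4,"grip":9.4},{"translation":[26.5,-33,0],"spin":4,"grip":9.4},{"translation":[26.5,-33,0],"spin":4,"grip":9.4},{"translation":[26.5,-33,0],"spin":4,"grip":9.4},{"translation":[26.5,-33,0],"spin":4,"grip":9.4},{"translation":[26.5,-33,0],"spin":4,"grip":9.4},{"translation":[26.5,-33,0],"spin":4,"grip":9.4}]'

```text
t: 2.7
position: [0.533, 0.2593, 0.3026]
orientation: [-179.9, 0.1, 179.5]
ft_force: [-0.1, 0.1, -0.2]
gripper_width: 0.0936
grasp_force: 0.0
```

```bash
python3 - <<'E'
from h import *
import workcell
s=observe(); print(s["position"].round(4),s["orientation"].round(1),s["joint_pos"].round(1),getattr(workcell,"grasp_offset",None))
w=cam("wrist");save(w,"w1");T=np.linalg.inv(w["camera_from_world"]);print(T[:3,3].round(3),T[:3,2].round(2))
for p,n in (((.53,.2637,.115),"bottle"),((.511,.147,.015),"dish"),((.476,.017,.045),"ta")): print(n,proj(w,p).round())
for t in("bottle_mid","dish_mid","clamp_post","swing_arm","tray_a"):
    print(t,[(round(r["conf"],2),np.round(r["position"]).tolist()) for r in recognise("wrist",t)[:4]])
t=cam("top")
for z in(.2,.3,.4,.5): print("front",z,atz(t,(390,284),z).round(3),"framepost",atz(t,(378,225),z).round(3))
print("post",atz(t,(290.7,245.7),.102).round(3),"piv",atz(t,(344,244.3),.045).round(3))
E
```

```text
[0.533  0.2593 0.3026] [-1.799e+02  1.000e-01  1.795e+02] [-26.2  31.2  -3.9  96.4   2.7  52.5  58.3] 0.0784
[0.457 0.26  0.385] [ 0.26 -0.   -0.97]
bottle [326. 232.]
dish [198. 185.]
ta [ 27. 150.]
bottle_mid [(0.98, [339.0, 363.0]), (0.82, [327.0, 216.0]), (0.61, [628.0, 157.0]), (0.37, [59.0, 148.0])]
dish_mid [(0.74, [203.0, 182.0])]
clamp_post [(0.8, [303.0, 288.0]), (0.4, [512.0, 167.0])]
swing_arm [(0.95, [301.0, 285.0])]
tray_a [(0.59, [61.0, 149.0]), (0.56, [512.0, 171.0]), (0.55, [305.0, 287.0])]
front 0.2 [0.51  0.039 0.2  ] framepost [0.645 0.066 0.2  ]
front 0.3 [0.506 0.051 0.3  ] framepost [0.63  0.075 0.3  ]
front 0.4 [0.502 0.062 0.4  ] framepost [0.614 0.085 0.4  ]
front 0.5 [0.498 0.074 0.5  ] framepost [0.598 0.094 0.5  ]
post [0.606 0.274 0.102] piv [0.618 0.14  0.045]
```

View pics/w1.png

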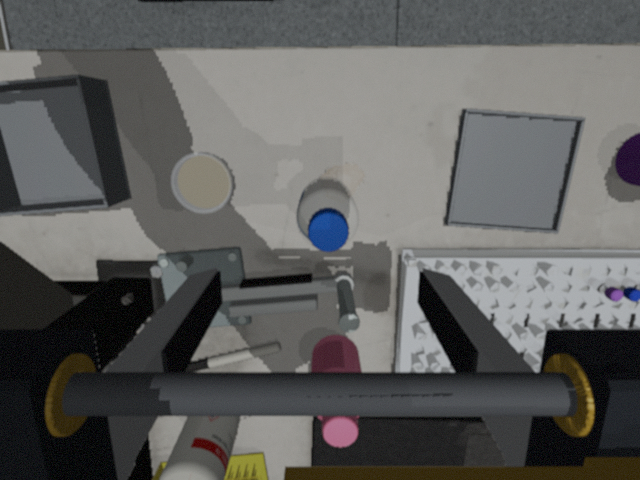

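Wrist view: the cap is at (328,230), where I predicted (326,232), so the bottle position is good. The dish is at (202,182), the post button at (347,320), the shallow tray at (513,170), and the deep tray at the left edge. Next I check how far the analyser front overhangs the deep tray, and refine the dish and post.

```bash
python3 - <<'E'
from h import *
w=cam("wrist");t=cam("top");s=cam("scene")
for z in(.05,.1,.15,.2,.25,.3,.4): print(z,atz(t,(389,285),z).round(3),"scene px",proj(s,atz(t,(389,285),z)).round(), "right end",atz(t,(574,285),z).round(3),proj(s,atz(t,(574,285),z)).round())
print("bottle",tri([ray(w,(328,230)),ray(t,(295.3,275.7))]))
print("dish w",atz(w,(202,182),.015).round(4),"t",atz(t,(341,286),.015).round(4), tri([ray(w,(202,182)),ray(t,(341,286))]))
print("post",tri([ray(w,(347,321)),ray(t,(290.7,245.7))]),atz(w,(347,321),.102))
im=cv2.resize(s["color"][60:260,300:470],None,fx=3.5,fy=3)
save({"color":im},"an")
E
```

```text
0.05 [0.514 0.024 0.05 ] scene px [374. 213.] right end [ 0.52  -0.446  0.05 ] [403. 136.]
0.1 [0.512 0.03  0.1  ] scene px [376. 200.] right end [ 0.518 -0.422  0.1  ] [404. 126.]
0.15 [0.51  0.035 0.15 ] scene px [377. 186.] right end [ 0.516 -0.399  0.15 ] [405. 116.]
0.2 [0.508 0.041 0.2  ] scene px [379. 172.] right end [ 0.514 -0.375  0.2  ] [406. 105.]
0.25 [0.506 0.047 0.25 ] scene px [380. 156.] right end [ 0.511 -0.351  0.25 ] [407.  93.]
0.3 [0.504 0.053 0.3  ] scene px [382. 140.] right end [ 0.509 -0.328  0.3  ] [408.  80.]
0.4 [0.5   0.064 0.4  ] scene px [386. 103.] right end [ 0.505 -0.28   0.4  ] [410.  52.]
bottle (array([0.53394692, 0.2674959 , 0.07541884]), [0.004812150316952784, 0.004812150316952816])
dish w [0.5053 0.1574 0.015 ] t [0.5107 0.1461 0.015 ] (array([ 0.51170108,  0.14508395, -0.02780523]), [0.000488392044834162, 0.0004883920448342056])
post (array([0.60747039, 0.28139885, 0.08863752]), [0.006316560492744148, 0.006316560492744085]) [0.60086186 0.28670754 0.102     ]
```

View pics/an.png

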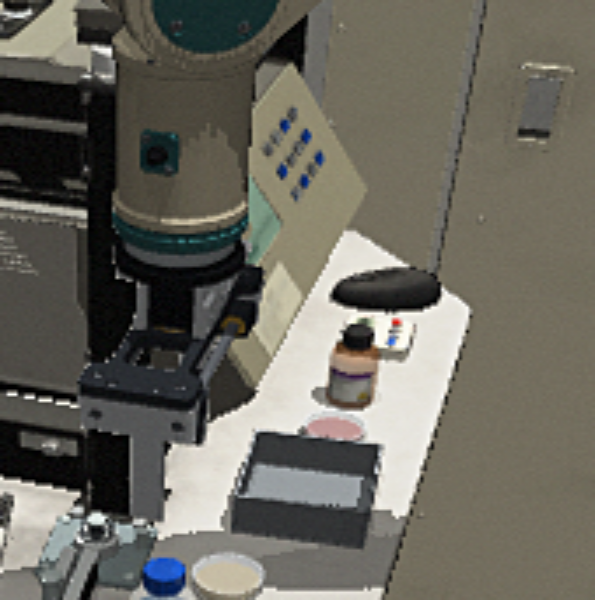

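```bash
python3 - <<'E'
from h import *
for i in range(3):
    w=cam("wrist");s=observe();print(s["t"],s["position"].round(4),np.linalg.inv(w["camera_from_world"])[:3,3].round(4))
print(w["intrinsics"].round(1).tolist())
for p in((.53,.2637,.115),(.511,.147,.015),(.606,.274,.102)): print(proj(w,p).round(1))
for t in("dish_mid","swing_arm","bottle_mid"):
    for m in masks_of("wrist",t)[:2]:
        ys,xs=np.nonzero(m["mask"]);print(t,round(m["conf"],2),xs.min(),xs.max(),ys.min(),ys.max(),xs.mean().round(1),ys.mean().round(1))
c=w["color"].astype(int);b=(c[...,2]-c[...,0]>80)&(np.arange(640)<450)[None];ys,xs=np.nonzero(b);print("cap",np.median(xs),np.median(ys),len(xs)); print(atz(w,(np.median(xs),np.median(ys)),.112).round(4))
t=cam("top");c=t["color"].astype(int);b=(c[...,2]-c[...,0]>60);b[:,:270]=0;b[:,330:]=0;b[:255]=0;b[300:]=0;ys,xs=np.nonzero(b);print("captop",xs.mean(),ys.mean(),len(xs),atz(t,(xs.mean(),ys.mean()),.112).round(4))
E
```

```text
3.25 [0.5302 0.2639 0.3027] [0.4545 0.2642 0.3852]
3.3 [0.5303 0.2637 0.3027] [0.4547 0.264  0.3852]
3.35 [0.5304 0.2636 0.3027] [0.4548 0.2638 0.3852]
[[402.9, 0.0, 319.4], [0.0, 402.9, 231.9], [0.0, 0.0, 1.0]]
[319.3 236.1]
[192.8 187.4]
[332.7 325.9]
dish_mid 0.74 166 228 154 214 197.2 183.8
swing_arm 0.77 222 352 275 335 296.6 294.2
bottle_mid 0.92 304 354 337 449 330.1 388.7
bottle_mid 0.87 290 352 180 255 321.1 217.4
cap 321.0 235.0 1167
[0.5301 0.2649 0.112 ]
captop nan nan 0 [nan nan nan]<stdin>:10: RuntimeWarning: Mean of empty slice.
  ret = ret.dtype.type(ret / rcount)
```

Call:
arm_command --targets '[{"translation":[0,0.1,-4],"spin":0,"grip":9.4},{"translation":[0,0.1,-8],"spin":0,"grip":9.4},{"translation":[0,0.1,-12],"spin":0,"grip":9.4},{"translation":[0,0.1,-14.5],"spin":0,"grip":9.4},{"translation":[0,0.1,-15.6],"spin":0,"grip":9.4},{"translation":[0,0.1,-15.6],"spin":0,"grip":9.4},{"translation":[0,0.1,-15.6],"spin":0,"grip":3},{"translation":[0,0.1,-15.6],"spin":0,"grip":3},{"translation":[0,0.1,-15.6],"spin":0,"grip":3},{"translation":[0,0.1,-15.6],"spin":0,"grip":3},{"translation":[0,0.1,-15.6],"spin":0,"grip":3},{"translation":[0,0.1,-15.6],"spin":0,"grip":3}]'

```text
t: 4.55
position: [0.5308, 0.2645, 0.1475]
orientation: [180.0, 0.1, 179.9]
ft_force: [-0.3, -0.4, -0.6]
gripper_width: 0.0573
grasp_force: 0.0
```

Call:
arm_command --targets '[{"translation":[0,0,0],"spin":0,"grip":3},{"translation":[0,0,0],"spin":0,"grip":3},{"translation":[0,0,0],"spin":0,"grip":3},{"translation":[0,0,2],"spin":0,"grip":3},{"translation":[0,0,4.5],"spin":0,"grip":3},{"translation":[0,0,7],"spin":0,"grip":3},{"translation":[0,0,7],"spin":0,"grip":3}]'

```text
t: 5.13
position: [0.5324, 0.2652, 0.2206]
orientation: [179.8, 0.4, 179.9]
ft_force: [1.3, 0.2, -1.4]
gripper_width: 0.0486
grasp_force: 30.0
```

Call:
arm_command --targets '[{"translation":[-2.5,-1.5,0],"spin":0,"grip":3},{"translation":[-5,-4,0],"spin":0,"grip":3},{"translation":[-7.2,-7,0],"spin":0,"grip":3},{"translation":[-7.2,-10.5,0],"spin":0,"grip":3},{"translation":[-7.2,-14,0],"spin":0,"grip":3},{"translation":[-7.2,-17.5,0],"spin":0,"grip":3},{"translation":[-7.2,-20.5,0],"spin":0,"grip":3},{"translation":[-7.2,-23,0],"spin":0,"grip":3},{"translation":[-7.2,-25,0],"spin":0,"grip":3},{"translation":[-7.2,-25,0],"spin":0,"grip":3},{"translation":[-7.2,-25,0],"spin":0,"grip":3},{"translation":[-7.2,-25,0],"spin":0,"grip":3}]'

```text
t: 6.13
position: [0.4582, 0.015, 0.2161]
orientation: [180.0, -0.1, 179.9]
ft_force: [0.3, 0.1, -1.2]
gripper_width: 0.0483
grasp_force: 30.0
```

```bash
python3 - <<'E'
from h import *
for i in range(4): w=cam("wrist")
s=observe();print(s["t"],s["position"].round(4),s["orientation"].round(1),s["gripper_width"],s["ft_force"].round(1),s["joint_pos"].round(0))
sc=cam("scene")
for t in("tray_a","dish_mid","bottle_mid"):
  for n in ("wrist","scene"):
    for m in masks_of(n,t)[:3]:
        ys,xs=np.nonzero(m["mask"]);print(t,n,round(m["conf"],2),xs.min(),xs.max(),ys.min(),ys.max(),xs.mean().round(1),ys.mean().round(1))
im=np.hstack([cv2.resize(w["color"],(480,360)),cv2.resize(sc["color"][130:290,280:420],(315,360))]);save({"color":im},"pl")
for a in(-.054,.054):
  for b in(-.054,.054): print(proj(w,(.476+a,.017+b,.045)).round())
E
```

```text
6.3333 [0.4585 0.0155 0.2165] [ 180.   -0. -180.] 0.0480625150620806 [-0.5 -0.  -1.8] [ -1.  29.  -6. 121.   5.  30.  79.]
tray_a wrist 0.8 235 406 172 343 324.8 217.0
tray_a wrist 0.22 595 623 416 422 608.4 418.7
tray_a scene 0.98 305 365 312 363 336.5 336.1
tray_a scene 0.69 312 332 233 278 320.5 255.7
tray_a scene 0.67 366 408 204 242 386.7 224.1
dish_mid wrist 0.77 455 533 257 328 493.9 292.7
dish_mid wrist 0.32 261 377 215 371 318.6 298.2
dish_mid scene 0.74 355 374 244 261 364.3 252.1
bottle_mid wrist 0.84 593 613 459 479 604.5 467.0
bottle_mid wrist 0.73 260 377 215 371 318.4 298.2
bottle_mid wrist 0.66 456 533 257 328 493.7 292.7
bottle_mid scene 0.83 386 407 184 215 396.7 200.8
bottle_mid scene 0.76 312 337 346 394 324.2 371.3
bottle_mid scene 0.71 272 293 233 276 282.6 256.1
[236. 188.]
[406. 188.]
[244. 341.]
[398. 341.]
```

View pics/pl.png

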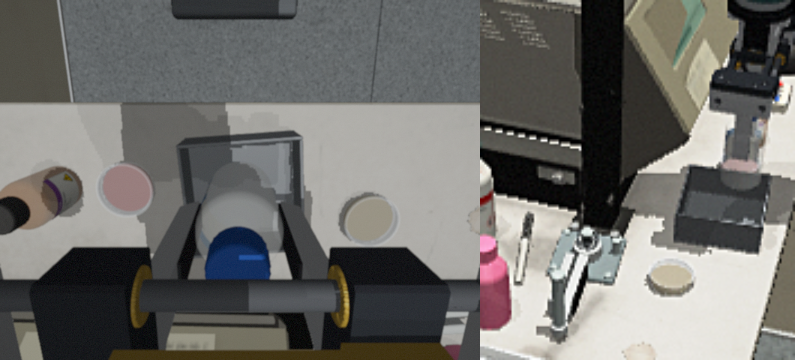

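The picture shows the bottle held upright over the deep tray, rim corners around wrist (235–406, 172–343) as predicted, with the gripper in front of the analyser lip. Lowering.

Call:
arm_command --targets '[{"translation":[0,0,-2.5],"spin":0,"grip":3},{"translation":[0,0,-5],"spin":0,"grip":3},{"translation":[0,0,-6.2],"spin":0,"grip":3},{"translation":[0,0,-6.6],"spin":0,"grip":3},{"translation":[0,0,-6.6],"spin":0,"grip":3},{"translation":[0,0,-6.6],"spin":0,"grip":3}]'

```text
t: 7.18
position: [0.4587, 0.0145, 0.1509]
orientation: [180.0, 0.0, 179.9]
ft_force: [0.1, 0.4, -2.0]
gripper_width: 0.0488
grasp_force: 30.0
```

Call:
arm_command --targets '[{"translation":[0,0,-0.1],"spin":0,"grip":3},{"translation":[0,0,-0.2],"spin":0,"grip":3},{"translation":[0,0,-0.2],"spin":0,"grip":3}]'

```text
t: 7.43
position: [0.459, 0.0144, 0.1497]
orientation: [180.0, 0.1, 179.9]
ft_force: [-1.5, 0.5, 6.2]
gripper_width: 0.0484
grasp_force: 30.0
```

Contact with the floor. Release and rise.

Call:
arm_command --targets '[{"translation":[0,0,0],"spin":0,"grip":8.5},{"translation":[0,0,0],"spin":0,"grip":8.5},{"translation":[0,0,0],"spin":0,"grip":8.5},{"translation":[0,0,0],"spin":0,"grip":8.5},{"translation":[0,0,0],"spin":0,"grip":8.5},{"translation":[0,0,0],"spin":0,"grip":8.5},{"translation":[0,0,3],"spin":0,"grip":8.5},{"translation":[0,0,6],"spin":0,"grip":8.5},{"translation":[0,0,10],"spin":0,"grip":8.5},{"translation":[0,0,13],"spin":0,"grip":7.5},{"translation":[0,0,13],"spin":0,"grip":7.5}]'

```text
t: 8.35
position: [0.4612, 0.0146, 0.2838]
orientation: [180.0, 0.6, 179.9]
ft_force: [-0.6, 0.4, 0.1]
gripper_width: 0.0763
grasp_force: 0.0
```

Call:
arm_command --targets '[{"translation":[2,4,0],"spin":0,"grip":7.5},{"translation":[4,8,0],"spin":0,"grip":7.5},{"translation":[5,12,0],"spin":0,"grip":7.5},{"translation":[5,13.5,0],"spin":0,"grip":7.5},{"translation":[5,13.5,0],"spin":0,"grip":7.5},{"translation":[5,13.5,0],"spin":0,"grip":7.5},{"translation":[5,13.5,0],"spin":0,"grip":7.5},{"translation":[5,13.5,0],"spin":0,"grip":7.5}]'

```text
t: 9.02
position: [0.5082, 0.1474, 0.2784]
orientation: [-179.9, -0.1, 179.8]
ft_force: [-0.3, -0.1, -0.1]
gripper_width: 0.0751
grasp_force: 0.0
```

```bash
cat > look.py <<'E'
from h import *
import sys
for i in range(4): w=cam("wrist")
t=cam("top");sc=cam("scene")
s=observe();print(s["t"],s["position"].round(4),s["orientation"].round(1),round(float(s["gripper_width"]),4),s["ft_force"].round(1),s["joint_pos"].round(0))
C={"wrist":w,"top":t,"scene":sc}
for n in C:
  for m in masks_of(n,sys.argv[2])[:4]:
    ys,xs=np.nonzero(m["mask"]);c=((xs.min()+xs.max())/2,(ys.min()+ys.max())/2);print(n,round(m["conf"],2),c,xs.max()-xs.min(),ys.max()-ys.min(),atz(C[n],c,float(sys.argv[3])).round(4))
im=np.hstack([cv2.resize(w["color"],(480,360)),cv2.resize(sc["color"][130:290,280:420],(315,360))]);save({"color":im},sys.argv[1])
E
python3 look.py dish dish_mid 0.0075
```

```text
9.3167 [0.5086 0.1487 0.2788] [-180.     0.   179.8] 0.0748 [ 0.5 -0.2 -0. ] [-14.  28.  -7. 108.   5.  45.  66.]
wrist 0.75 (np.float64(322.5), np.float64(212.5)) 63 65 [0.5095 0.1507 0.0075]
scene 0.62 (np.float64(365.0), np.float64(253.0)) 18 16 [0.5066 0.152  0.0075]
scene 0.15 (np.float64(400.5), np.float64(181.5)) 15 27 [ 0.4805 -0.2185  0.0075]
```

View pics/dish.png

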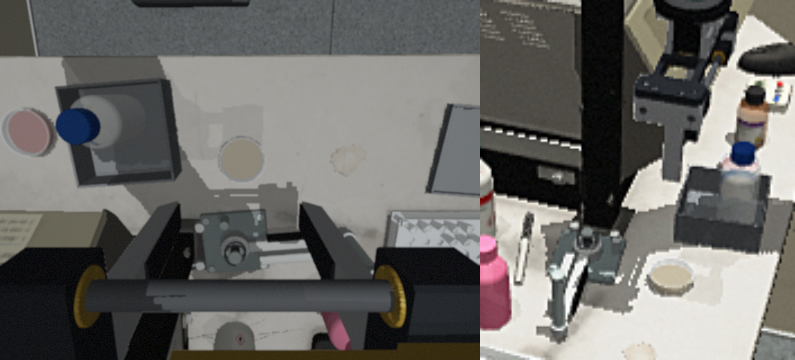

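The bottle stands upright in the deep tray (wrist crop 78,125). The dish is at wrist crop (241,158), giving about (0.508, 0.151). Descending to 2 mm above the worktop.

Call:
arm_command --targets '[{"translation":[0,0.2,-4],"spin":0,"grip":7.5},{"translation":[0,0.2,-8],"spin":0,"grip":7.5},{"translation":[0,0.2,-12],"spin":0,"grip":7.5},{"translation":[0,0.2,-15],"spin":0,"grip":7.5},{"translation":[0,0.2,-17],"spin":0,"grip":7.5},{"translation":[0,0.2,-17.9],"spin":0,"grip":7.5},{"translation":[0,0.2,-17.9],"spin":0,"grip":7.5},{"translation":[0,0.2,-17.9],"spin":0,"grip":7.5},{"translation":[0,0.2,-17.9],"spin":0,"grip":7.5}]'

```text
t: 10.22
position: [0.5091, 0.1515, 0.1003]
orientation: [180.0, 0.1, 179.9]
ft_force: [0.1, -0.5, -0.8]
gripper_width: 0.075
grasp_force: 0.0
```

Call:
arm_command --targets '[{"translation":[0,0,0],"spin":0,"grip":4},{"translation":[0,0,0],"spin":0,"grip":4},{"translation":[0,0,0],"spin":0,"grip":4},{"translation":[0,0,0],"spin":0,"grip":4},{"translation":[0,0,0],"spin":0,"grip":4},{"translation":[0,0,0],"spin":0,"grip":4},{"translation":[0,0,0],"spin":0,"grip":4},{"translation":[0,0,0],"spin":0,"grip":4}]'

```text
t: 10.88
position: [0.5087, 0.1513, 0.1]
orientation: [180.0, 0.0, 179.9]
ft_force: [-0.3, 0.1, 5.5]
gripper_width: 0.0522
grasp_force: 30.0
```

Call:
arm_command --targets '[{"translation":[0,0,2],"spin":0,"grip":4},{"translation":[0,0,5],"spin":0,"grip":4},{"translation":[0,0,9],"spin":0,"grip":4},{"translation":[0,4,12],"spin":0,"grip":4},{"translation":[0,8,12],"spin":0,"grip":4},{"translation":[0,12,12],"spin":0,"grip":4},{"translation":[0,16,12],"spin":0,"grip":4},{"translation":[0,20,12],"spin":0,"grip":4},{"translation":[0,24,12],"spin":0,"grip":4},{"translation":[-0.3,28.5,12],"spin":0,"grip":4},{"translation":[-0.3,28.5,12],"spin":0,"grip":4},{"translation":[-0.3,28.5,12],"spin":0,"grip":4}]'

```text
t: 11.88
position: [0.5032, 0.4401, 0.2187]
orientation: [179.9, -0.1, -179.8]
ft_force: [0.7, -1.1, -0.0]
gripper_width: 0.0522
grasp_force: 30.0
```

```bash
sed -i 's/130:290,280:420/230:390,270:410/' look.py; python3 look.py tb tray_b 0.011; python3 - <<'E'
from h import *
w=cam("wrist")
for m in masks_of("wrist","dish_mid")[:2]:
    ys,xs=np.nonzero(m["mask"]);print(m["conf"],xs.min(),xs.max(),ys.min(),ys.max())
E
```

```text
12.1833 [0.5064 0.4343 0.2198] [-179.9    0.   179.7] 0.0523 [-0.4 -0.7 -1.1] [-40.  43.  -5.  88.   4.  49.  43.]
wrist 0.84 (np.float64(330.0), np.float64(208.0)) 154 126 [0.49   0.4416 0.011 ]
top 0.85 (np.float64(238.0), np.float64(302.5)) 24 13 [0.4639 0.4169 0.011 ]
top 0.6 (np.float64(391.0), np.float64(301.0)) 44 42 [0.4734 0.0145 0.011 ]
scene 0.74 (np.float64(334.5), np.float64(337.5)) 59 51 [0.5025 0.4482 0.011 ]
scene 0.73 (np.float64(387.0), np.float64(222.5)) 42 39 [0.4769 0.009  0.011 ]
scene 0.7 (np.float64(299.0), np.float64(240.5)) 8 31 [0.6946 0.1617 0.011 ]
0.65 261 378 234 354
```

View pics/tb.png

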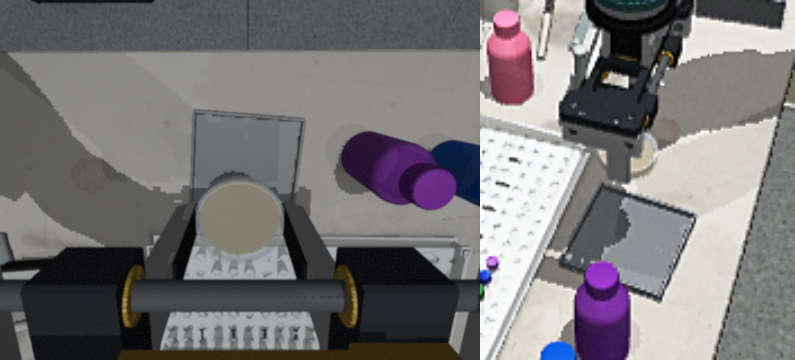

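The dish is held level over the near end of the shallow tray; the purple bottle is close, at the right (crop 400,170). I'll measure the clearances before lowering.

```bash
python3 - <<'E'
from h import *
C={n:cam(n) for n in("wrist","scene","top")}
w=C["wrist"];c=w["color"].astype(int)
for n,uv in(("scene",(324,370)),("top",(180,290)),("wrist",None)):
  for m in masks_of(n,"bottle_mid")[:5]:
    p=np.array(m["position"])
    if uv is None and p[0]<430 or uv is not None and np.hypot(*(p-uv))>20: continue
    ys,xs=np.nonzero(m["mask"]);print(n,round(m["conf"],2),xs.min(),xs.max(),ys.min(),ys.max(),p.round())
t,s=C["top"],C["scene"]
print("purple centre",tri([ray(s,(324,370)),ray(t,(180,290))]))
# wrist: base left edge of purple ~ crop(342,155)->x4/3
print("base left edge",atz(w,(342*4/3,160*4/3),.02).round(3))
o=C["wrist"]
print("rack corner z0/.05",atz(s,(264,283),.03).round(3),atz(s,(318,292),.03).round(3),"rack near edge top",atz(t,(210,258),.05).round(3))
for y in(.4365,.44): print(proj(w,(.451,y,.011)).round(),proj(w,(.455,.495,.011)).round(),proj(w,(.446,.385,.011)).round())
E
```

```text
scene 0.89 312 336 346 394 [323. 372.]
wrist 0.97 452 602 175 279 [522. 224.]
wrist 0.86 569 639 185 277 [610. 218.]
purple centre (array([0.49220609, 0.55981466, 0.05081326]), [0.0014443745057933586, 0.0014443745057932903])
base left edge [0.492 0.534 0.02 ]
rack corner z0/.05 [0.713 0.358 0.03 ] [0.576 0.345 0.03 ] rack near edge top [0.577 0.487 0.05 ]
[320. 154.] [402. 160.] [247. 147.]
[325. 154.] [402. 160.] [247. 147.]
```

Call:
arm_command --targets '[{"translation":[0,0,0],"spin":0,"grip":4},{"translation":[0,0,-3],"spin":0,"grip":4},{"translation":[0,0,-6],"spin":0,"grip":4},{"translation":[0,0,-9],"spin":0,"grip":4},{"translation":[0,0,-10.8],"spin":0,"grip":4},{"translation":[0,0,-11.3],"spin":0,"grip":4},{"translation":[0,0,-11.3],"spin":0,"grip":4},{"translation":[0,0,-11.3],"spin":0,"grip":4}]'

```text
t: 13.4
position: [0.5059, 0.4368, 0.1074]
orientation: [179.9, 0.1, 179.9]
ft_force: [0.3, 1.0, 1.1]
gripper_width: 0.0519
grasp_force: 30.0
```

Call:
arm_command --targets '[{"translation":[0,0,-0.2],"spin":0,"grip":4},{"translation":[0,0,-0.4],"spin":0,"grip":4},{"translation":[0,0,-0.4],"spin":0,"grip":4},{"translation":[0,0,-0.4],"spin":0,"grip":4}]'

```text
t: 13.73
position: [0.5057, 0.4365, 0.1032]
orientation: [180.0, 0.0, 179.9]
ft_force: [-0.3, -0.7, -0.2]
gripper_width: 0.0523
grasp_force: 30.0
```

Call:
arm_command --targets '[{"translation":[0,0,-0.1],"spin":0,"grip":4},{"translation":[0,0,-0.1],"spin":0,"grip":4},{"translation":[0,0,-0.1],"spin":0,"grip":6.3},{"translation":[0,0,-0.1],"spin":0,"grip":6.3},{"translation":[0,0,-0.1],"spin":0,"grip":6.3},{"translation":[0,0,-0.1],"spin":0,"grip":6.3},{"translation":[0,0,2],"spin":0,"grip":6.3},{"translation":[0,0,5],"spin":0,"grip":6.3},{"translation":[0,0,9],"spin":0,"grip":6.3},{"translation":[0,0,13],"spin":0,"grip":6.3},{"translation":[0,0,15],"spin":0,"grip":9.4}]'

```text
t: 14.65
position: [0.5067, 0.4375, 0.2576]
orientation: [179.7, 0.3, 179.9]
ft_force: [0.7, 0.7, 0.5]
gripper_width: 0.0668
grasp_force: 0.0
```

Call:
arm_command --targets '[{"translation":[2,-4,0],"spin":0,"grip":9.4},{"translation":[4,-8,0],"spin":0,"grip":9.4},{"translation":[6,-12,0],"spin":0,"grip":9.4},{"translation":[8,-15,0],"spin":0,"grip":9.4},{"translation":[9.5,-16,0],"spin":0,"grip":9.4},{"translation":[9.5,-16,0],"spin":0,"grip":9.4},{"translation":[9.5,-16,0],"spin":0,"grip":9.4},{"translation":[9.5,-16,0],"spin":0,"grip":9.4},{"translation":[9.5,-16,0],"spin":0,"grip":9.4}]'

```text
t: 15.4
position: [0.5992, 0.2784, 0.2525]
orientation: [179.9, -0.1, -179.9]
ft_force: [0.2, 0.1, 0.4]
gripper_width: 0.0942
grasp_force: 0.0
```

```bash
sed -i 's/230:390,270:410/200:380,260:420/' look.py; python3 look.py post clamp_post 0.09; python3 - <<'E'
from h import *
s=cam("scene")
for m in masks_of("scene","dish_mid")[:3]:
    print(m["conf"],m["position"],atz(s,m["position"],.011))
E
```

```text
15.7 [0.6001 0.277  0.2527] [180.  -0. 180.] 0.094 [1.  1.  0.5] [-24.  40.  -5.  88.   4.  52.  59.]
wrist 0.79 (np.float64(232.0), np.float64(247.0)) 212 58 [0.5995 0.2224 0.09  ]
wrist 0.62 (np.float64(531.0), np.float64(92.0)) 172 160 [0.5061 0.4    0.09  ]
top 0.53 (np.float64(337.5), np.float64(244.0)) 25 14 [0.613  0.1574 0.09  ]
scene 0.56 (np.float64(322.0), np.float64(255.0)) 22 48 [0.5873 0.2785 0.09  ]
0.78 [334.1, 330.3] [0.50924319 0.42933994 0.011     ]
```

View pics/post.png

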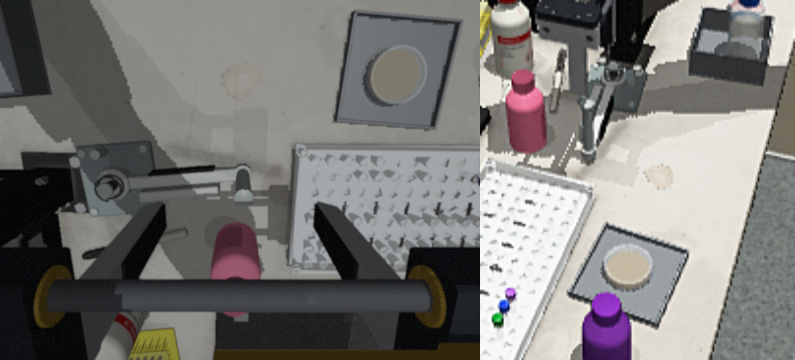

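The dish lies flat in the shallow tray (crop 397,75) and the bottle stands in the deep tray. The post button is at wrist crop (243,195), full-size (324,259); the pivot boss is at (110,186), full-size (147,248).

```bash
python3 - <<'E'
from h import *
w=cam("wrist");print(observe()["position"].round(4))
print("button",atz(w,(324,259),.098).round(4),"base",atz(w,(324,222),.031).round(4),"piv",atz(w,(147,248),.045).round(4))
t=cam("top");print("top",atz(t,(290.7,245.7),.1).round(4))
s=cam("scene")
print("tri button",tri([ray(w,(324,260)),ray(t,(290.7,245.7))]))
for p in((.605,.278,.1),(.605,.278,.031),(.612,.14,.045)): print(proj(w,p).round(),proj(s,p).round(1),proj(t,p).round(1))
# post pixels: bright/dark transitions in wrist column profile
g=cv2.cvtColor(w["color"],cv2.COLOR_RGB2GRAY)
for r in range(215,276,5): print(r,g[r,304:346:2].tolist())
E
```

```text
[0.6005 0.2763 0.2527]
button [0.6058 0.2793 0.098 ] base [0.5984 0.28   0.031 ] piv [0.6148 0.1465 0.045 ]
top [0.6061 0.2741 0.1   ]
tri button (array([0.6076481 , 0.27705415, 0.09228726]), [0.0023775650117127192, 0.002377565011712713])
[322. 259.] [315.1 250.4] [289.1 246.1]
[321. 230.] [315.7 270.3] [291.3 249.1]
[138. 244.] [329.4 232.2] [344.  246.5]
215 [116, 115, 115, 117, 114, 119, 118, 116, 116, 113, 117, 116, 112, 114, 120, 120, 120, 119, 120, 124, 124]
220 [114, 116, 112, 115, 114, 106, 94, 72, 101, 126, 145, 142, 133, 116, 86, 95, 112, 120, 119, 120, 116]
225 [124, 131, 135, 137, 138, 141, 145, 148, 111, 70, 63, 60, 67, 94, 136, 147, 114, 112, 115, 120, 120]
230 [152, 153, 154, 153, 153, 152, 143, 83, 59, 64, 57, 64, 64, 62, 62, 114, 141, 126, 134, 134, 134]
235 [159, 160, 160, 160, 162, 161, 112, 50, 58, 62, 62, 61, 64, 62, 56, 82, 134, 136, 142, 142, 141]
240 [139, 138, 131, 133, 136, 112, 91, 58, 59, 60, 61, 65, 71, 66, 58, 63, 131, 147, 146, 145, 144]
245 [149, 148, 146, 116, 98, 92, 84, 55, 58, 59, 59, 62, 63, 62, 60, 58, 108, 149, 145, 146, 146]
250 [147, 149, 150, 113, 95, 93, 78, 50, 52, 58, 77, 96, 67, 69, 70, 61, 79, 142, 148, 147, 147]
255 [94, 96, 93, 95, 93, 88, 85, 127, 147, 151, 159, 165, 165, 162, 153, 150, 136, 102, 98, 98, 101]
260 [108, 107, 98, 94, 92, 96, 135, 139, 140, 142, 145, 152, 151, 142, 140, 140, 138, 134, 106, 90, 91]
265 [92, 94, 92, 93, 93, 104, 129, 132, 132, 132, 135, 133, 130, 132, 133, 135, 132, 134, 113, 88, 97]
270 [93, 91, 93, 96, 93, 92, 82, 83, 80, 80, 79, 81, 78, 82, 78, 86, 85, 88, 93, 92, 93]
275 [92, 95, 94, 93, 95, 91, 90, 90, 90, 90, 91, 91, 94, 107, 131, 144, 147, 136, 112, 139, 146]
```

Call:
arm_command --targets '[{"translation":[0.6,0.3,0],"spin":0,"grip":9.4},{"translation":[0.6,0.3,-3],"spin":0,"grip":9.4},{"translation":[0.6,0.3,-6],"spin":0,"grip":9.4},{"translation":[0.6,0.3,-9],"spin":0,"grip":9.4},{"translation":[0.6,0.3,-10.9],"spin":0,"grip":9.4},{"translation":[0.6,0.3,-10.9],"spin":0,"grip":9.4},{"translation":[0.6,0.3,-10.9],"spin":0,"grip":4.5},{"translation":[0.6,0.3,-10.9],"spin":0,"grip":4.5},{"translation":[0.6,0.3,-10.9],"spin":0,"grip":4.5},{"translation":[0.6,0.3,-10.9],"spin":0,"grip":4.5},{"translation":[0.6,0.3,-10.9],"spin":0,"grip":4.5},{"translation":[0.6,0.3,-10.9],"spin":0,"grip":4.5}]'

```text
t: 17.1
position: [0.6069, 0.2795, 0.1447]
orientation: [180.0, 0.1, 179.9]
ft_force: [-0.6, 0.4, 0.5]
gripper_width: 0.0575
grasp_force: 0.0
```

```bash
python3 - <<'E'
from h import *
for i in range(6): w=cam("wrist")
s=observe();print(s["t"],s["position"].round(4),s["gripper_width"],s["ft_force"].round(1))
c=w["color"][130:430,160:480]; save({"color":cv2.resize(c,None,fx=2,fy=2)},"grip")
p=s["position"];print(proj(w,(.607,.280,.1)),proj(w,(p[0],p[1],.1)))
E
```

```text
17.4 [0.6065 0.2793 0.1437] 0.04520114585083717 [-0.6  0.3  0. ]
[321.26505053 348.06365196] [319.28180357 346.68830862]
```

View pics/grip.png

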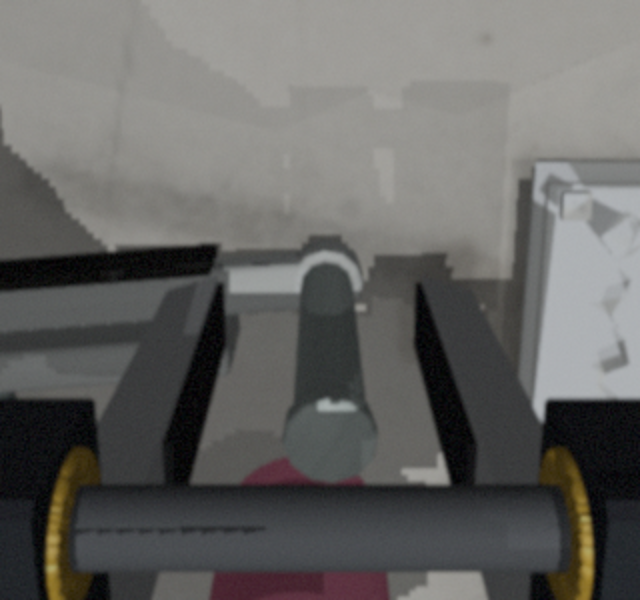

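The post is between the pads, about 4 mm left (+y) of the finger midline: button at crop (331,437) against the midline at 320. Correct and grip.

Call:
arm_command --targets '[{"translation":[0.1,0.4,0],"spin":0,"grip":4.5},{"translation":[0.1,0.4,0],"spin":0,"grip":4.5},{"translation":[0.1,0.4,0],"spin":0,"grip":1},{"translation":[0.1,0.4,0],"spin":0,"grip":1},{"translation":[0.1,0.4,0],"spin":0,"grip":1},{"translation":[0.1,0.4,0],"spin":0,"grip":1},{"translation":[0.1,0.4,0],"spin":0,"grip":1},{"translation":[0.1,0.4,0],"spin":0,"grip":1},{"translation":[0.1,0.4,0],"spin":0,"grip":1},{"translation":[0.1,0.4,0],"spin":0,"grip":1},{"translation":[0.1,0.4,0],"spin":0,"grip":1}]'

```text
t: 18.32
position: [0.6076, 0.2815, 0.1436]
orientation: [-179.9, -0.0, 179.8]
ft_force: [-0.8, -5.8, 1.0]
gripper_width: 0.0136
grasp_force: 30.0
```

Call:
arm_command --targets '[{"translation":[0,-0.2,0],"spin":0,"grip":1},{"translation":[-1.2,-0.3,0],"spin":0,"grip":1},{"translation":[-2.4,-0.5,0],"spin":0,"grip":1},{"translation":[-3.6,-0.9,0],"spin":0,"grip":1},{"translation":[-4.7,-1.3,0],"spin":0,"grip":1},{"translation":[-5.8,-1.9,0],"spin":0,"grip":1},{"translation":[-6.9,-2.5,0],"spin":0,"grip":1},{"translation":[-6.9,-2.5,0],"spin":0,"grip":1},{"translation":[-6.9,-2.5,0],"spin":0,"grip":1}]'

```text
t: 19.07
position: [0.5393, 0.2592, 0.1436]
orientation: [179.9, 0.1, 179.9]
ft_force: [3.6, -0.0, -5.0]
gripper_width: 0.0134
grasp_force: 30.0
```

Call:
arm_command --targets '[{"translation":[-1.0,-0.7,0],"spin":0,"grip":1},{"translation":[-1.9,-1.5,0],"spin":0,"grip":1},{"translation":[-2.8,-2.4,0],"spin":0,"grip":1},{"translation":[-3.5,-3.3,0],"spin":0,"grip":1},{"translation":[-4.2,-4.3,0],"spin":0,"grip":1},{"translation":[-4.8,-5.4,0],"spin":0,"grip":1},{"translation":[-4.8,-5.4,0],"spin":0,"grip":1},{"translation":[-4.8,-5.4,0],"spin":0,"grip":1}]'

```text
t: 19.73
position: [0.4892, 0.2081, 0.1436]
orientation: [179.7, -0.1, -179.9]
ft_force: [-3.0, 6.6, -3.4]
gripper_width: 0.0132
grasp_force: 30.0
```

Call:
arm_command --targets '[{"translation":[-0.7,-1.1,0],"spin":0,"grip":1},{"translation":[-1.1,-2.3,0],"spin":0,"grip":1},{"translation":[-1.4,-3.5,0],"spin":0,"grip":1},{"translation":[-1.6,-4.6,0],"spin":0,"grip":1},{"translation":[-1.7,-5.4,0],"spin":0,"grip":1},{"translation":[-1.7,-6.1,0],"spin":0,"grip":1},{"translation":[-1.7,-6.1,0],"spin":0,"grip":1},{"translation":[-1.7,-6.1,0],"spin":0,"grip":1},{"translation":[-1.7,-6.1,0],"spin":0,"grip":1}]'

```text
t: 20.48
position: [0.4696, 0.1463, 0.1435]
orientation: [179.9, -0.5, -179.9]
ft_force: [-9.7, 5.1, 5.8]
gripper_width: 0.0116
grasp_force: 29.4
```

```bash
python3 - <<'E'
from h import *
for i in range(3): w=cam("wrist")
s=observe();p=s["position"];print(p.round(4),s["ft_force"].round(1),round(float(s["gripper_width"]),4),s["moment"].round(2))
print("axis z.1",proj(w,(p[0],p[1],.102)).round(1),"+1cm x",proj(w,(p[0]+.01,p[1],.102)).round(1),"z.031",proj(w,(p[0],p[1],.031)).round(1))
for t in("clamp_post","swing_arm","clamp_pivot"):
  for m in masks_of("wrist",t)[:3]:
    ys,xs=np.nonzero(m["mask"]);print(t,round(m["conf"],2),xs.min(),xs.max(),ys.min(),ys.max())
g=cv2.cvtColor(w["color"],cv2.COLOR_RGB2GRAY)
for r in range(230,385,5): print(r,g[r,284:360:4].tolist())
for n in("top","scene"):
  c=cam(n)
  for m in masks_of(n,"swing_arm")[:2]:
    ys,xs=np.nonzero(m["mask"]);print(n,round(m["conf"],2),xs.min(),xs.max(),ys.min(),ys.max())
E
```

```text
[0.4696 0.1464 0.1435] [-9.2  5.1  4.7] 0.0115 [ 1.33  2.07 -0.01]
axis z.1 [319.1 351.3] +1cm x [319.1 376.7] z.031 [318.9 277.4]
clamp_post 0.71 296 335 265 466
swing_arm 0.74 296 336 265 465
clamp_pivot 0.77 292 347 265 465
clamp_pivot 0.7 0 130 201 351
clamp_pivot 0.49 0 205 170 372
230 [157, 157, 158, 158, 158, 158, 157, 160, 159, 160, 167, 166, 167, 170, 167, 167, 169, 170, 158]
235 [158, 160, 159, 156, 157, 156, 159, 156, 159, 157, 159, 158, 168, 168, 167, 169, 168, 171, 161]
240 [160, 159, 160, 158, 156, 158, 157, 158, 159, 158, 160, 157, 168, 169, 170, 172, 171, 170, 161]
245 [159, 160, 160, 158, 158, 158, 158, 158, 158, 157, 159, 160, 170, 169, 171, 170, 170, 171, 159]
250 [161, 160, 160, 160, 158, 158, 156, 160, 158, 160, 157, 160, 170, 170, 170, 172, 168, 171, 160]
255 [158, 160, 160, 156, 159, 158, 159, 159, 158, 159, 157, 157, 159, 160, 163, 169, 172, 160, 158]
260 [131, 133, 130, 133, 126, 102, 159, 159, 161, 120, 106, 104, 105, 104, 105, 108, 107, 127, 158]
265 [93, 98, 97, 94, 96, 95, 156, 102, 93, 79, 90, 95, 97, 100, 99, 96, 98, 110, 154]
270 [93, 98, 94, 89, 87, 8
[... 1212 characters left out ...]
 38, 59, 53, 56, 58, 52, 54, 55, 1, 13, 67, 66, 61, 16]
350 [14, 69, 85, 48, 15, 42, 62, 58, 59, 60, 55, 58, 59, 21, 3, 60, 65, 59, 14]
355 [51, 71, 87, 41, 25, 56, 84, 98, 100, 98, 98, 94, 79, 28, 25, 64, 65, 51, 41]
360 [66, 62, 67, 44, 18, 90, 104, 102, 99, 96, 96, 93, 91, 51, 22, 64, 67, 49, 52]
365 [81, 61, 69, 41, 22, 92, 97, 98, 99, 96, 94, 93, 90, 55, 19, 68, 64, 53, 58]
370 [71, 53, 64, 44, 23, 92, 96, 95, 93, 92, 94, 91, 93, 55, 18, 66, 62, 54, 62]
375 [88, 37, 36, 35, 38, 33, 38, 33, 37, 37, 39, 38, 37, 37, 34, 39, 43, 37, 84]
380 [86, 52, 53, 58, 57, 53, 51, 53, 53, 55, 48, 54, 56, 52, 51, 49, 51, 55, 94]
top 0.7 338 350 238 276
top 0.63 453 474 293 310
scene 0.87 322 378 232 254
```

The numbers show the post has slid about 8 mm towards +x on the pads: the button edge is at row 353, with the tool axis at 351. Recentre by moving the tool +x with the grip on.

Call:
arm_command --targets '[{"translation":[0.3,0,0],"spin":0,"grip":1},{"translation":[0.6,0,0],"spin":0,"grip":1},{"translation":[0.9,0,0],"spin":0,"grip":1},{"translation":[0.9,0,0],"spin":0,"grip":1}]'

```text
t: 21.32
position: [0.4708, 0.1462, 0.1432]
orientation: [-179.9, -1.4, -179.8]
ft_force: [-26.4, 6.1, 22.0]
gripper_width: 0.0117
grasp_force: 32.8
```

Call:
arm_command --targets '[{"translation":[-0.2,-0.2,0],"spin":0,"grip":1.6},{"translation":[-0.2,-0.2,0],"spin":0,"grip":1.6},{"translation":[-0.2,-0.2,0],"spin":0,"grip":1.6},{"translation":[-0.2,-0.2,0],"spin":0,"grip":1.6}]'

```text
t: 21.65
position: [0.479, 0.145, 0.1437]
orientation: [179.8, -0.2, -179.9]
ft_force: [-4.2, 5.7, 0.9]
gripper_width: 0.0156
grasp_force: 2.9
```

```bash
cat > chk.py <<'E'
from h import *
w=cam("wrist")
s=observe();p=s["position"];print(s["t"],p.round(4),s["ft_force"].round(1),round(float(s["gripper_width"]),4),s["orientation"].round(1))
print("axis z.1",proj(w,(p[0],p[1],.102)).round(1))
g=cv2.cvtColor(w["color"],cv2.COLOR_RGB2GRAY)
print("col320",[(r,int(g[r,318:324].mean())) for r in range(300,376,3)])
for r in(340,360): print(r,g[r,280:364:3].tolist())
E
python3 chk.py
```

```text
21.7 [0.4791 0.145  0.1437] [-5.   6.1  1.3] 0.0158 [ 179.8   -0.2 -179.9]
axis z.1 [318.9 350.4]
col320 [(300, 57), (303, 56), (306, 56), (309, 56), (312, 56), (315, 58), (318, 56), (321, 55), (324, 56), (327, 79), (330, 99), (333, 99), (336, 99), (339, 99), (342, 97), (345, 95), (348, 93), (351, 92), (354, 94), (357, 93), (360, 93), (363, 90), (366, 91), (369, 109), (372, 70), (375, 36)]
340 [65, 64, 63, 55, 8, 14, 20, 75, 99, 98, 96, 95, 98, 97, 101, 97, 93, 91, 92, 92, 89, 46, 11, 40, 65, 67, 66, 64]
360 [65, 69, 59, 35, 20, 4, 77, 13, 54, 95, 92, 93, 92, 91, 90, 95, 91, 90, 92, 91, 92, 20, 13, 20, 71, 67, 63, 59]
```

The button is centred again (rows 327–367 against the axis at 350). Close and push to the stop.

Call:
arm_command --targets '[{"translation":[0,0,0],"spin":0,"grip":1},{"translation":[0,0,0],"spin":0,"grip":1},{"translation":[0,0,0],"spin":0,"grip":1},{"translation":[0,-0.2,0],"spin":0,"grip":1},{"translation":[0,-0.4,0],"spin":0,"grip":1},{"translation":[0,-0.4,0],"spin":0,"grip":1},{"translation":[0,-0.4,0],"spin":0,"grip":1}]'

```text
t: 22.28
position: [0.479, 0.1414, 0.1437]
orientation: [179.8, -0.2, -179.9]
ft_force: [-6.0, 7.1, 1.5]
gripper_width: 0.0135
grasp_force: 30.0
```

Call:
arm_command --targets '[{"translation":[0,-0.3,0],"spin":0,"grip":1},{"translation":[0,-0.3,0],"spin":0,"grip":1},{"translation":[0,-0.3,0],"spin":0,"grip":1}]'

```text
t: 22.53
position: [0.4788, 0.1394, 0.1437]
orientation: [179.7, -0.2, -179.8]
ft_force: [-5.2, 10.6, 1.4]
gripper_width: 0.0135
grasp_force: 30.0
```

Call:
arm_command --targets '[{"translation":[0,-0.3,0],"spin":0,"grip":1},{"translation":[0,-0.3,0],"spin":0,"grip":1},{"translation":[0,-0.3,0],"spin":0,"grip":1}]'

```text
t: 22.78
position: [0.4788, 0.1385, 0.1437]
orientation: [179.6, -0.1, -179.7]
ft_force: [-5.9, 14.5, -0.2]
gripper_width: 0.0135
grasp_force: 30.0
```

Call:
arm_command --targets '[{"translation":[0,-0.3,0],"spin":0,"grip":1},{"translation":[0,-0.3,0],"spin":0,"grip":1},{"translation":[0,-0.3,0],"spin":0,"grip":1},{"translation":[0,-0.3,0],"spin":0,"grip":1},{"translation":[0,-0.3,0],"spin":0,"grip":1}]'

```text
t: 23.2
position: [0.4788, 0.1378, 0.1437]
orientation: [179.4, -0.1, -179.6]
ft_force: [-6.1, 19.3, -1.4]
gripper_width: 0.0137
grasp_force: 30.0
```

```bash
python3 chk.py; python3 - <<'E'
from h import *
for n,ts in(("scene",("bottle_mid","dish_mid","swing_arm")),("top",("bottle_mid","swing_arm"))):
  c=cam(n)
  for t in ts: print(n,t,[(round(r["conf"],2),np.round(r["position"]).tolist()) for r in recognise(n,t)[:5]])
s=cam("scene");print(proj(s,(.4585,.0145,.06)).round(),proj(s,(.506,.437,.011)).round(),proj(s,(.479,.142,.08)).round())
E
```

```text
23.25 [0.4788 0.1377 0.1437] [-6.9 19.4 -2.1] 0.0136 [ 1.794e+02 -1.000e-01 -1.796e+02]
axis z.1 [318.  350.2]
col320 [(300, 56), (303, 56), (306, 55), (309, 55), (312, 57), (315, 56), (318, 58), (321, 54), (324, 57), (327, 95), (330, 166), (333, 146), (336, 97), (339, 97), (342, 96), (345, 96), (348, 92), (351, 91), (354, 93), (357, 93), (360, 91), (363, 90), (366, 89), (369, 106), (372, 71), (375, 35)]
340 [24, 65, 82, 85, 79, 15, 10, 91, 100, 97, 97, 100, 98, 96, 97, 95, 93, 92, 90, 89, 39, 8, 58, 61, 64, 66, 43, 15]
360 [60, 61, 66, 62, 52, 21, 21, 65, 88, 91, 91, 91, 93, 95, 91, 92, 91, 93, 90, 91, 22, 23, 39, 64, 63, 58, 53, 61]
scene bottle_mid [(0.85, [285.0, 253.0]), (0.69, [323.0, 373.0]), (0.64, [398.0, 215.0])]
scene dish_mid [(0.58, [336.0, 332.0])]
scene swing_arm [(0.56, [349.0, 243.0])]
top bottle_mid [(0.95, [147.0, 288.0]), (0.93, [300.0, 213.0]), (0.89, [183.0, 290.0]), (0.49, [394.0, 304.0])]
top swing_arm [(0.64, [344.0, 249.0])]
[394. 211.] [334. 333.] [378. 232.]
```

```bash
python3 -c "
from workcell import *
print(finish_job())"
```

```text
the job is handed in; nothing more can be done
None
```

I handed the job in at about 23 s: the bottle is upright in the deep tray, the dish is flat in the shallow tray, and the gripper still holds the swing arm pressed against its stop with about 19 N; I opened the grip by about 2 mm once, near the stop, to recentre the post.

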